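# Start the plate under the glass coffee pot

### The arm

A 6-joint arm with a two-finger parallel gripper is mounted at the origin on the work surface. World frame = base frame: x ahead of the robot, y to its left, z up, the work surface at z = 0. Lengths are in m, angles in rad, forces in N, time in s.
With the tool pointing down it reaches from about 0.325 to 0.775 m from the base axis. Payload 5.5 kg.
Tool frame: the origin (TCP) lies between the finger pads; the fingertips stand 17 mm ahead of it and the grasp point (between the pads) lies 2 mm behind it (robot.tips_ahead is the distance from the TCP to the fingertips, in m); x points along the fingers, y is the direction in which the jaws open and shut, and the axes are right-handed (so a half turn about x gives the same grasp; the last joint's range is limited). The gripper opens to 85 mm and grips with 20 to 120 N. Pads are 22 mm wide; open, the fingers measure 114 mm over their backs; the gripper's body (76 mm by 85 mm) begins 54 mm behind the grasp point. The pads swing forward as they close: fully open they stand 13 mm farther back than shut.
Start: joints at [-1.345, 0.091, 1.231, -0, 1.82, -0.057], TCP at [0.167, -0.576, 0.248] pointing down, gripper open.
Joint ranges: [-2.87, 2.87], [-0.86, 2.18], [0.17, 2.46], [-1.51, 4.65], [0.06, 2.69], [-2.65, 2.65]. Speed limits (rad/s): [2.57, 2.57, 3.01, 3.14, 3.14, 3.14].

### API

Orientations are given as a rotation vector (axis times angle).
In Python, from bench import robot, imaging, trace gives the robot as it stands.
- The arm moves only by the tool carry_out, never from a script. Its argument "deltas" is a list of rows, each an object of numbers: "dx", "dy", "dz": the shift along the tool's x, y, z each as a share of 2 cm, from -1 to 1; "wx", "wy", "wz": the turn, a rotation vector about the tool's x, y, z each as a share of 4 degrees, from -1 to 1; "grip": the opening in per cent of the stroke, from 0 (shut) to 100 (fully open). In form: [{"dx": .., "dy": .., "dz": .., "wx": .., "wy": .., "wz": .., "grip": ..}, ...]. A call has 1 to 8 rows; each row shifts and turns the commanded pose from where the row before left it, along the tool's axes as they then stand; what a row does not reach is not made up. A row lasts 1/12 s, in which the tool goes at most 41.7 mm and 7.16 degrees, less where a joint would pass 70% of its speed; a pose out of reach is approached as far as the arm can. A call with a number of a shift or a turn outside -1 to 1 is refused whole. A call with a gripper value outside its range is refused whole. The fingers move at their own pace and stop on an object; the grip force is fixed at half the most. Time passes only in rows, so rows that do not move let the fingers close. It gives the time, the measured TCP pose, the force and the opening at its end, in the units of the state.
- robot.state(): the state, without advancing time (a new reading comes with each control period).
- imaging.snapshot(name): name is "side" or "top" or "wrist"; returns a dict with "pixels" (400x640x3 uint8, red, green, blue), "range_z" (400x640 float32, m along the optical axis (not along the pixel's ray), 0 where there is no reading), "vertical_fov" (degrees; the focal length in pixels is half the picture's height over the tangent of half this angle, whatever the lens; pixels are square), "cx", "cy" (the principal point, pixels), "R" (3x3) and "t" (3): a world point X has camera coordinates R X + t; the wrist camera has in their place "hand_eye" (4x4, takes a point from camera to tool coordinates, whose origin is the TCP and whose axes are the tool frame's). Camera axes: x right, y down, z forward; pixel columns grow to the right and rows downward; lengths in m; the calibration is good to about 2 mm. A picture is of the moment at which its call begins: read the wrist's pose just before it.
- robot.job_done(): hands the job in, once; it reports no verdict.
Trained networks look in a picture, given as the dict that the camera call returned (one of the last four; its "shot" number tells which), for a name from the list of things; names that differ only in an ending like _2 or _b are one class to them, and where a whole thing is asked for, a point or a joint stands for the part that bears it (a point fixed in the world has none). Each returns a list of dicts, best first, with "confidence" (0 to 1); they miss things now and then, are a little off and sometimes report something else, mostly with a low value. They report only what shows in the picture. A call takes as long as a camera call. They do not tell look-alikes from the thing itself.
- trace(target, picture): "mask" (400x640 bool, what is visible of it) and "uv" ([column, row] in pixels, amid what is visible of it).
The state is a dict: "clock": time; "q": joint angles; "joint_vel": joint speeds; "effort": joint torques, N m; "eef_pos": TCP position; "tcp_rot": TCP orientation; "contact_force": force on the tool from outside, world axes, zero at the start; "moment": the same for the moment, N m; "grip_width": finger opening in m.
Only numpy, scipy, OpenCV 4.12 (cv2) and the standard library are available. Lean on these libraries where they do the work, as an engineer would, in place of code of your own. Each camera call takes 0.05 s, during which the arm holds its last target.

### The job

Switch on the warming plate that the glass coffee pot stands on: with the fingertips, gently press the white button directly in front of that plate all the way down and let it come back up, then press the green start button all the way down in the same way, and draw back. Press no other button, and leave the pot, the jug, the mug and the jar standing where they are.

Things in the scene. Friction and masses are not known exactly. Their poses are not given: they have to be found in the camera images.
- warmer: Coffee warmer fixed to the counter: steel box 280 mm deep, 470 mm wide, 50 mm high. Origin on the counter; x from buttons to plates, y to the left, z up; box spans x -165 to +115 mm. Along its front (x = -130 mm) five round buttons, 28 mm diameter, 75 mm apart, from left: white, green, white, red, white. Each white one is directly in front of a dark plate (132 mm diameter), 170 mm behind it.
- plate_left (a point): centre of the upper face of the left dark warming plate (56 mm above the counter); left and right as seen from the button side
- select_left_top (a point): centre of the upper face of the white button in front of the left plate (warmer's y = 150 mm); the press is straight down; it moves with the button; 72 mm above the counter when up
- select_left (a joint): white button of the left plate, in m pressed: 0 is up, 0.006 fully down; a spring pushes it back up; fully down takes about 5 N
- plate_middle (a point): centre of the upper face of the middle dark warming plate (56 mm above the counter); left and right as seen from the button side
- select_middle_top (a point): centre of the upper face of the white button in front of the middle plate (warmer's y = 0 mm); the press is straight down; it moves with the button; 72 mm above the counter when up
- select_middle (a joint): white button of the middle plate, in m pressed: 0 is up, 0.006 fully down; a spring pushes it back up; fully down takes about 5 N
- plate_right (a point): centre of the upper face of the right dark warming plate (56 mm above the counter); left and right as seen from the button side
- select_right_top (a point): centre of the upper face of the white button in front of the right plate (warmer's y = -150 mm); the press is straight down; it moves with the button; 72 mm above the counter when up
- select_right (a joint): white button of the right plate, in m pressed: 0 is up, 0.006 fully down; a spring pushes it back up; fully down takes about 5 N
- start_top (a point): centre of the upper face of the green start button (warmer's y = 75 mm); the press is straight down; it moves with the button; 72 mm above the counter when up
- start (a joint): green start button, in m pressed: 0 is up, 0.006 fully down; a spring pushes it back up; fully down takes about 5 N
- stop_top (a point): centre of the upper face of the red stop button (warmer's y = -75 mm); the press is straight down; it moves with the button; 72 mm above the counter when up
- stop (a joint): red stop button, in m pressed: 0 is up, 0.006 fully down; a spring pushes it back up; fully down takes about 5 N
- pot: glass coffee pot (brown-tinted glass, steel band, black lid and black handle), 120 mm diameter, 134 mm high, loose, standing on one of the three plates (which one varies). Origin at the centre of its underside, z up; its handle reaches 102 mm out along its own x, roughly away from the buttons
- jug: open steel milk jug, 92 mm diameter, 120 mm high, loose, on another plate. Origin at the centre of its underside, z up; handle 79 mm out along its own x, roughly away from the buttons
- mug: blue ceramic mug, 84 mm diameter, 95 mm high, loose, on the remaining plate. Origin at the centre of its underside, z up; handle along its own y, roughly away from the buttons
- jar: closed glass jar with a red cap, 76 mm diameter, 110 mm high, loose on the counter to the right of the warmer. Origin at the centre of its underside, z up
There are look-alikes about, which are no part of the job. Leave any pink look-alike of the pot alone.

How it is judged:
On the way, in this order (a step that is already met when the one before it is completed fails the run):
1. the white button in front of the pot's plate is pressed down (at least 4.5 of its 6 mm) (((horizontal distance between pot and plate_left below 0.05 m and value of joint select_left above 0.0045 m) or (horizontal distance between pot and plate_middle below 0.05 m and value of joint select_middle above 0.0045 m) or (horizontal distance between pot and plate_right below 0.05 m and value of joint select_right above 0.0045 m))), for 0.05 s.
2. that button has come back up (value of joint each of select_left, select_middle, select_right, start, stop below 0.0015 m), for 0.05 s.
3. the green start button is pressed down (at least 4.5 of its 6 mm) (value of joint start above 0.0045 m), for 0.05 s.
At the end, for the whole second after the job is handed in: All five buttons are up again (less than 1.5 mm down), and the pot, jug, mug and jar stand upright and still within 15 mm of where they began, the pot on its plate (all of step 2 and distance of each of pot, jug, mug, jar from where it was at the start of the episode below 0.015 m and angle between each of pot, jug, mug, jar's own z axis and vertical below 0.15 rad and (horizontal distance between pot and plate_left below 0.05 m or horizontal distance between pot and plate_middle below 0.05 m or horizontal distance between pot and plate_right below 0.05 m) and linear speed of each of pot, jug, mug, jar below 0.02 m/s); the robot touches nothing.
It fails at once if a white button of another plate, or the red button, is pressed (more than 2 mm) ((not (horizontal distance between pot and plate_left below 0.05 m) and value of joint select_left above 0.002 m) or (not (horizontal distance between pot and plate_middle below 0.05 m) and value of joint select_middle above 0.002 m) or (not (horizontal distance between pot and plate_right below 0.05 m) and value of joint select_right above 0.002 m) or value of joint stop above 0.002 m).
It fails at once if the pot, jug, mug or jar is lifted, pushed more than 15 mm or tipped (not (distance of pot from where it was at the start of the episode below 0.015 m) or not (distance of jug from where it was at the start of the episode below 0.015 m) or not (distance of mug from where it was at the start of the episode below 0.015 m) or not (distance of jar from where it was at the start of the episode below 0.015 m) or not (angle between pot's own z axis and vertical below 0.15 rad) or not (angle between jug's own z axis and vertical below 0.15 rad) or not (angle between mug's own z axis and vertical below 0.15 rad) or not (angle between jar's own z axis and vertical below 0.15 rad)).
It fails at once if the warmer or a button is pressed harder than 30 N (contact force between any of the fingers, the arm and warmer above 30 N).
It also fails if it takes over 42 s, if anything falls off the work surface, if the arm or the gripper's body presses on something with over 40 N, if the wrist force passes 120 N, or if a joint passes its speed limit or range.

## Working session

There is one attempt and no reset: what is moved stays moved. The work goes in short steps, Python scripts to look and compute and a tool call to move; the robot and the scene stay as the last step left them, time stands still between calls to the robot, and variables do not carry over. Pictures are saved under pics/ and viewed, and the job is handed in when it is done.

Besides the shell and the picture viewer there is one more tool, called as name(argument=value, ...), one argument or row to a line, values as JSON. carry_out: Moves the arm, as the interface text tells. Shift numbers are shares of 2 cm and turn numbers shares of 4 degrees, none past 1 either way. Its arguments: {"type":"object","properties":{"deltas":{"type":"array"}},"required":["deltas"]}

```bash
mkdir -p pics; ls
python3 - <<'E'
from bench import robot, imaging, trace
import cv2,numpy as np,pickle
print(robot.state())
for n in ("side","top"):
    s=imaging.snapshot(n); cv2.imwrite(f"pics/{n}0.png",s["pixels"][:,:,::-1]); pickle.dump(s,open(n+".pkl","wb"))
    print(n,s["vertical_fov"],s["cx"],s["cy"],s["R"],s["t"])
    for k in ("pot","jug","mug","warmer","start_top","select_left_top","select_middle_top","select_right_top","jar"):
        print(k,[(np.round(d["uv"],0),round(d["confidence"],2),int(d["mask"].sum())) for d in trace(k,s)])
E
```

```text
pics
{'clock': 0.0, 'q': array([-1.34468255e+00,  9.18665991e-02,  1.23191190e+00, -6.47096611e-06,
        1.81978686e+00, -5.66939657e-02]), 'joint_vel': array([ 1.84636526e-04,  4.66442310e-04, -8.79531320e-04,  3.71926078e-05,
        9.18305659e-04,  1.56736964e-03]), 'effort': array([-6.35931174e-04, -4.58723545e+01, -4.18031538e+01, -1.02964252e-04,
        1.15768105e-02, -2.81715796e-05]), 'eef_pos': array([ 0.16737495, -0.5759193 ,  0.24713151]), 'tcp_rot': array([ 2.0704715 ,  0.29681888, -2.07083367]), 'contact_force': array([-0.07934821, -0.06636909, -0.56865986]), 'moment': array([-0.00106173,  0.04571743, -0.00446441]), 'grip_width': 0.08533655004637977}
side 54.21875143980441 318.9688529259805 198.32103824907213 [[ 0.95911801 -0.2827773  -0.01138585]
 [-0.19940359 -0.64668912 -0.73622781]
 [ 0.20082541  0.70839974 -0.67663799]] [-0.64152599  0.10442088  1.15016135]
pot [(array([362., 183.]), 0.62, 1996), (array([370., 262.]), 0.62, 2460)]
jug [(array([321., 132.]), 0.84, 990)]
mug [(array([335., 156.]), 0.74, 802)]
warmer [(array([311., 198.]), 0.63, 6757)]
start_top 
[... 487 characters left out ...]
2704]
 [-0.98646408  0.03003273 -0.16120375]
 [ 0.16185963  0.02084816 -0.98659354]] [-0.10001104  0.62949328  1.0094444 ]
pot [(array([412., 173.]), 0.77, 1853), (array([321., 149.]), 0.66, 2022), (array([456., 228.]), 0.23, 996)]
jug [(array([207., 162.]), 0.74, 1605), (array([331., 212.]), 0.53, 91), (array([278., 200.]), 0.27, 13261)]
mug [(array([270., 156.]), 0.98, 1271), (array([215., 230.]), 0.44, 89)]
warmer [(array([273., 199.]), 0.97, 13814)]
start_top [(array([246., 224.]), 0.43, 115)]
select_left_top [(array([216., 227.]), 0.65, 90)]
select_middle_top [(array([455., 226.]), 0.54, 941)]
select_right_top []
jar [(array([458., 228.]), 0.62, 986), (array([275., 198.]), 0.51, 13369)]
```

View pics/top0.png

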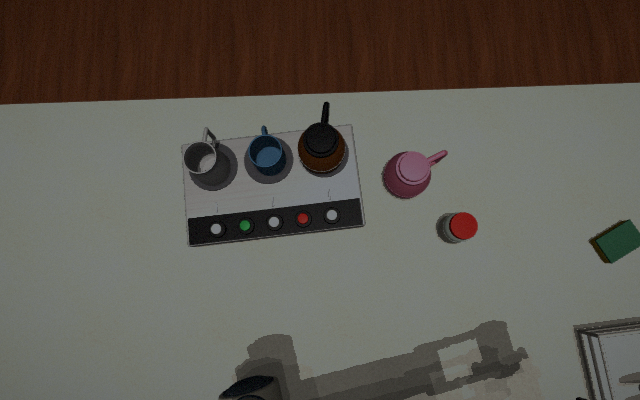

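View pics/side0.png

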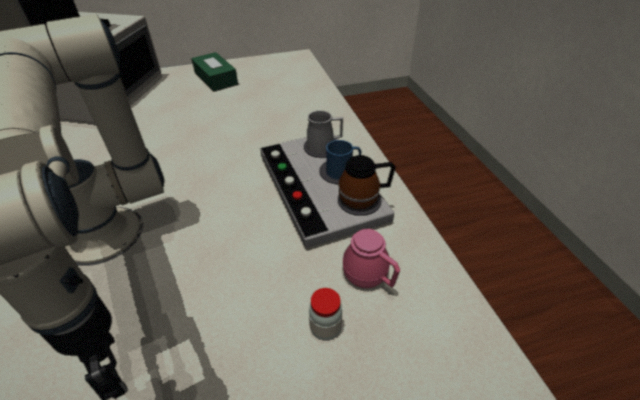

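Run:
```python
import cv2
a=cv2.imread("pics/top0.png")[100:270,170:500]
cv2.imwrite("pics/top_crop.png",cv2.resize(a,None,fx=2.4,fy=2.4,interpolation=cv2.INTER_CUBIC))
```

```text
(no output)
```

View pics/top_crop.png

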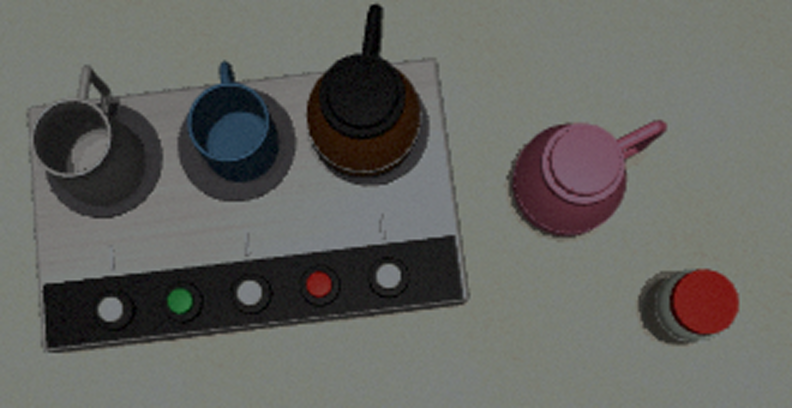

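The brown pot at (321,149) is on the right plate. The pink look-alike at (412,173) is on the counter beside the warmer. That leaves these candidates for the buttons:
- **White buttons:** (216,229) left, (274,222) middle and (332,215) right. The right one is directly in front of the pot, so I choose it.
- **Start button:** green at (245,225).
- **Not to be touched:** red at (303,218).

The close crop confirms this choice.

```bash
cat > h.py <<'E'
import numpy as np,cv2
def K(s):
    return 200/np.tan(np.radians(s["vertical_fov"]/2))
def onplane(s,uv,z):
    f=K(s);d=s["R"].T@np.array([(uv[0]-s["cx"])/f,(uv[1]-s["cy"])/f,1]);c=-s["R"].T@s["t"]
    return c+d*(z-c[2])/d[2]
def blobs(s,uvs,r=9):
    out=[]
    hsv=cv2.cvtColor(s["pixels"],cv2.COLOR_RGB2HSV)
    for u,v in uvs:
        y0,x0=v-r,u-r;p=hsv[y0:v+r+1,x0:u+r+1,2]
        m=(p>90 if False else p>(int(p.min())+int(p.max()))//2).astype(np.uint8)
        n,l,st,ce=cv2.connectedComponentsWithStats(m)
        i=l[r,r]; out.append((ce[i][0]+x0,ce[i][1]+y0,st[i][4]))
    return out
def fit(P,Q):
    # 2d rigid Q=R P+t
    P,Q=np.array(P),np.array(Q);p,q=P.mean(0),Q.mean(0)
    U,S,V=np.linalg.svd((P-p).T@(Q-q));R=V.T@np.diag([1,np.linalg.det(V.T@U.T)])@U.T
    return R,q-R@p
E
python3 - <<'E'
from h import *;import pickle
B=[(-.13,y) for y in(.15,.075,0,-.075,-.15)]
for n,uv in(("top",[(216,229),(245,225),(274,222),(303,218),(332,215)]),("side",[(276,154),(282,166),(290,180),(297,195),(306,212)])):
    s=pickle.load(open(n+".pkl","rb"));b=blobs(s,uv,9 if n=="top" else 5);print(np.round(b,1))
    X=[onplane(s,x[:2],.072)[:2] for x in b];R,t=fit(B,X)
    print(np.round(X,4).tolist());print("yaw",np.arctan2(R[1,0],R[0,0]),"t",t,"fit",np.round(np.array(B)@R.T+t,4).tolist())
s=pickle.load(open("top.pkl","rb"))
E
python3 - <<'E'
from bench import robot
from scipy.spatial.transform import Rotation as Ro
print(Ro.from_rotvec(robot.state()["tcp_rot"]).as_matrix().round(3))
E
```

```text
[[215.6 228.5  86. ]
 [244.5 224.9  83. ]
 [273.5 221.5  88. ]
 [302.4 217.9  85. ]
 [331.4 214.5  87. ]]
[[0.5579, 0.1475], [0.5649, 0.0729], [0.5716, -0.0018], [0.5786, -0.0761], [0.5854, -0.1508]]
yaw 0.09169527569262481 t [0.70114535 0.01022452] fit [[0.558, 0.1477], [0.5648, 0.073], [0.5717, -0.0017], [0.5786, -0.0764], [0.5854, -0.151]]
[[274.8 153.   36. ]
 [281.6 165.5  41. ]
 [289.  179.2  46. ]
 [296.9 194.   52. ]
 [305.4 210.4  60. ]]
[[0.5571, 0.1436], [0.5641, 0.0696], [0.5714, -0.0047], [0.5781, -0.0791], [0.5843, -0.1537]]
yaw 0.09165219535475688 t [0.70044673 0.00705229] fit [[0.5573, 0.1445], [0.5641, 0.0698], [0.571, -0.0048], [0.5779, -0.0795], [0.5847, -0.1542]]
[[ 0.     0.279 -0.96 ]
 [ 0.    -0.96  -0.279]
 [-1.    -0.    -0.   ]]
```

carry_out(
  deltas=[
    {"dy": -0.55, "dz": -1, "grip": 0},
    {"dy": -0.55, "dz": -1, "grip": 0},
    {"dy": -0.55, "dz": -1, "grip": 0},
    {"dy": -0.55, "dz": -1, "grip": 0},
    {"dy": -0.55, "dz": -1, "grip": 0},
    {"dy": -0.55, "dz": -1, "grip": 0},
    {"dy": -0.55, "dz": -1, "grip": 0},
    {"dy": -0.55, "dz": -1, "grip": 0},
  ],
)

```text
validation failed for argument at $.de...
```

carry_out(
  deltas=[
    {"dy": -0.55, "dz": -1, "grip": 0},
    {"dy": -0.55, "dz": -1, "grip": 0},
    {"dy": -0.55, "dz": -1, "grip": 0},
    {"dy": -0.55, "dz": -1, "grip": 0},
    {"dy": -0.55, "dz": -1, "grip": 0},
    {"dy": -0.55, "dz": -1, "grip": 0},
    {"dy": -0.55, "dz": -1, "grip": 0},
    {"dy": -0.55, "dz": -1, "grip": 0},
  ],
)

```text
validation failed for argument at $.de...
```

Run:
```python
from bench import robot,imaging
import cv2
from scipy.spatial.transform import Rotation as Ro
s=robot.state();print(s["clock"],s["eef_pos"],s["q"],s["grip_width"],s["contact_force"]);print(Ro.from_rotvec(s["tcp_rot"]).as_matrix().round(4))
w=imaging.snapshot("wrist");print(w["hand_eye"].round(3),w["vertical_fov"]);cv2.imwrite("pics/w1.png",w["pixels"][:,:,::-1])
```

```text
1.0 [ 0.16741774 -0.57617568  0.24828074] [-1.34472179e+00  9.10874132e-02  1.23070356e+00  1.81702741e-05
  1.81981884e+00 -5.67027752e-02] 0.0854381939727602 [-0.52293585 -0.05409255  0.86534344]
[[ 0.      0.279  -0.9603]
 [ 0.     -0.9603 -0.279 ]
 [-1.     -0.     -0.    ]]
[[ 0.001 -0.308  0.951 -0.125]
 [ 1.     0.001 -0.001 -0.001]
 [-0.001  0.951  0.308 -0.08 ]
 [ 0.     0.     0.     1.   ]] 67.25604482857885
```

View pics/w1.png

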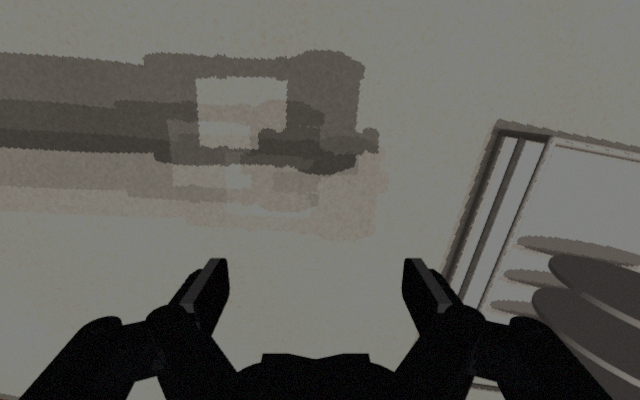

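The calls were refused, probably because every key must be given. The camera sits on the tool's -z side, so I'll first yaw the tool to align it with the warmer. That keeps the camera away from the pot.

carry_out(
  deltas=[
    {"dx": 0, "dy": 0, "dz": 0, "wx": -0.99, "wy": 0, "wz": 0, "grip": 0},
    {"dx": 0, "dy": 0, "dz": 0, "wx": -0.99, "wy": 0, "wz": 0, "grip": 0},
    {"dx": 0, "dy": 0, "dz": 0, "wx": -0.99, "wy": 0, "wz": 0, "grip": 0},
    {"dx": 0, "dy": 0, "dz": 0, "wx": -0.99, "wy": 0, "wz": 0, "grip": 0},
    {"dx": 0, "dy": 0, "dz": 0, "wx": -0.99, "wy": 0, "wz": 0, "grip": 0},
    {"dx": 0, "dy": 0, "dz": 0, "wx": -0.99, "wy": 0, "wz": 0, "grip": 0},
    {"dx": 0, "dy": 0, "dz": 0, "wx": -0.99, "wy": 0, "wz": 0, "grip": 0},
    {"dx": 0, "dy": 0, "dz": 0, "wx": -0.99, "wy": 0, "wz": 0, "grip": 0},
  ],
)

```text
clock: 1.72
eef_pos: [0.1674, -0.5762, 0.2483]
tcp_rot: [1.724, 0.769, -1.724]
contact_force: [0.0, 0.1, -0.3]
grip_width: -0.0
```

carry_out(
  deltas=[
    {"dx": 0, "dy": 0, "dz": 0, "wx": -0.99, "wy": 0, "wz": 0, "grip": 0},
    {"dx": 0, "dy": 0, "dz": 0, "wx": -0.99, "wy": 0, "wz": 0, "grip": 0},
    {"dx": 0, "dy": 0, "dz": 0, "wx": -0.99, "wy": 0, "wz": 0, "grip": 0},
    {"dx": 0, "dy": 0, "dz": 0, "wx": -0.99, "wy": 0, "wz": 0, "grip": 0},
    {"dx": 0, "dy": 0, "dz": 0, "wx": -0.99, "wy": 0, "wz": 0, "grip": 0},
    {"dx": 0, "dy": 0, "dz": 0, "wx": -0.99, "wy": 0, "wz": 0, "grip": 0},
    {"dx": 0, "dy": 0, "dz": 0, "wx": -0.99, "wy": 0, "wz": 0, "grip": 0},
    {"dx": 0, "dy": 0, "dz": 0, "wx": -0.99, "wy": 0, "wz": 0, "grip": 0},
  ],
)

```text
clock: 2.38
eef_pos: [0.1674, -0.5762, 0.2483]
tcp_rot: [1.34, 1.119, -1.34]
contact_force: [0.1, 0.5, 0.1]
grip_width: 0.0004
```

carry_out(
  deltas=[
    {"dx": 0, "dy": 0, "dz": 0, "wx": -0.99, "wy": 0, "wz": 0, "grip": 0},
    {"dx": 0, "dy": 0, "dz": 0, "wx": -0.99, "wy": 0, "wz": 0, "grip": 0},
    {"dx": 0, "dy": 0, "dz": 0, "wx": -0.99, "wy": 0, "wz": 0, "grip": 0},
    {"dx": 0, "dy": 0, "dz": 0, "wx": -0.98, "wy": 0, "wz": 0, "grip": 0},
  ],
)

```text
clock: 2.72
eef_pos: [0.1674, -0.5762, 0.2483]
tcp_rot: [1.137, 1.254, -1.137]
contact_force: [0.2, -0.1, 0.4]
grip_width: -0.0003
```

```bash
cat > go.py <<'E'
import sys
from h import *
from bench import robot
from scipy.spatial.transform import Rotation as Ro
s=robot.state();R=Ro.from_rotvec(s["tcp_rot"]).as_matrix()
t=np.array([float(a) for a in sys.argv[1:4]])
print("clk",s["clock"],"pos",s["eef_pos"].round(4),"F",s["contact_force"].round(2),"q",s["q"].round(2))
print("units of 2cm in tool axes",(R.T@(t-s["eef_pos"])/.02).round(3)); print(R.round(3))
E
python3 go.py .585 -.152 .2483
```

```text
clk 2.7167 pos [ 0.1674 -0.5762  0.2483] F [ 0.21 -0.06  0.44] q [-1.34  0.09  1.23  0.    1.82 -1.44]
units of 2cm in tool axes [  0.     22.834 -19.087]
[[ 0.     0.995  0.097]
 [ 0.     0.097 -0.995]
 [-1.     0.    -0.   ]]
```

carry_out(
  deltas=[
    {"dx": 0, "dy": 0.95, "dz": -0.8, "wx": 0, "wy": 0, "wz": 0, "grip": 0},
    {"dx": 0, "dy": 0.95, "dz": -0.8, "wx": 0, "wy": 0, "wz": 0, "grip": 0},
    {"dx": 0, "dy": 0.95, "dz": -0.8, "wx": 0, "wy": 0, "wz": 0, "grip": 0},
    {"dx": 0, "dy": 0.95, "dz": -0.8, "wx": 0, "wy": 0, "wz": 0, "grip": 0},
    {"dx": 0, "dy": 0.95, "dz": -0.8, "wx": 0, "wy": 0, "wz": 0, "grip": 0},
    {"dx": 0, "dy": 0.95, "dz": -0.8, "wx": 0, "wy": 0, "wz": 0, "grip": 0},
    {"dx": 0, "dy": 0.95, "dz": -0.8, "wx": 0, "wy": 0, "wz": 0, "grip": 0},
    {"dx": 0, "dy": 0.95, "dz": -0.8, "wx": 0, "wy": 0, "wz": 0, "grip": 0},
  ],
)

```text
clock: 3.38
eef_pos: [0.3075, -0.4336, 0.2484]
tcp_rot: [1.14, 1.252, -1.14]
contact_force: [-0.3, 0.6, 0.0]
grip_width: 0.0001
```

carry_out(
  deltas=[
    {"dx": 0, "dy": 0.95, "dz": -0.8, "wx": 0, "wy": 0, "wz": 0, "grip": 0},
    {"dx": 0, "dy": 0.95, "dz": -0.8, "wx": 0, "wy": 0, "wz": 0, "grip": 0},
    {"dx": 0, "dy": 0.95, "dz": -0.8, "wx": 0, "wy": 0, "wz": 0, "grip": 0},
    {"dx": 0, "dy": 0.95, "dz": -0.8, "wx": 0, "wy": 0, "wz": 0, "grip": 0},
    {"dx": 0, "dy": 0.95, "dz": -0.8, "wx": 0, "wy": 0, "wz": 0, "grip": 0},
    {"dx": 0, "dy": 0.95, "dz": -0.8, "wx": 0, "wy": 0, "wz": 0, "grip": 0},
    {"dx": 0, "dy": 0.95, "dz": -0.8, "wx": 0, "wy": 0, "wz": 0, "grip": 0},
    {"dx": 0, "dy": 0.95, "dz": -0.8, "wx": 0, "wy": 0, "wz": 0, "grip": 0},
  ],
)

```text
clock: 4.05
eef_pos: [0.4469, -0.2919, 0.2484]
tcp_rot: [1.14, 1.252, -1.14]
contact_force: [0.7, -0.7, 0.3]
grip_width: 0.0001
```

carry_out(
  deltas=[
    {"dx": 0, "dy": 0.95, "dz": -0.8, "wx": 0, "wy": 0, "wz": 0, "grip": 0},
    {"dx": 0, "dy": 0.95, "dz": -0.8, "wx": 0, "wy": 0, "wz": 0, "grip": 0},
    {"dx": 0, "dy": 0.95, "dz": -0.8, "wx": 0, "wy": 0, "wz": 0, "grip": 0},
    {"dx": 0, "dy": 0.95, "dz": -0.8, "wx": 0, "wy": 0, "wz": 0, "grip": 0},
    {"dx": 0, "dy": 0.95, "dz": -0.7, "wx": 0, "wy": 0, "wz": 0, "grip": 0},
    {"dx": 0, "dy": 0.95, "dz": -0.7, "wx": 0, "wy": 0, "wz": 0, "grip": 0},
    {"dx": 0, "dy": 0, "dz": 0, "wx": 0, "wy": 0, "wz": 0, "grip": 0},
  ],
)

```text
clock: 4.63
eef_pos: [0.5532, -0.1877, 0.2477]
tcp_rot: [1.139, 1.255, -1.136]
contact_force: [0.8, 0.7, 0.5]
grip_width: -0.0001
```

```bash
python3 go.py .585 -.152 .2483
cat > wl.py <<'E'
import sys,pickle
from h import *
from bench import robot,imaging
from scipy.spatial.transform import Rotation as Ro
s=robot.state();w=imaging.snapshot("wrist")
Rt=Ro.from_rotvec(s["tcp_rot"]).as_matrix();H=w["hand_eye"]
Rc=Rt@H[:3,:3];c=Rt@H[:3,3]+s["eef_pos"]
w["R"]=Rc.T;w["t"]=-Rc.T@c
pickle.dump(w,open("w.pkl","wb"));cv2.imwrite(sys.argv[1],w["pixels"][:,:,::-1])
f=K(w)
for n,p in(("sr",(.585,-.1525,.072)),("st",(.5645,.0715,.072)),("stop",(.578,-.078,.072)),("mid",(.5715,-.003,.072)),("tip",s["eef_pos"]+[0,0,-.017])):
    x=w["R"]@p+w["t"];print(n,(x[:2]/x[2]*f+[w["cx"],w["cy"]]).round(1))
E
python3 wl.py pics/w2.png
```

```text
clk 4.6333 pos [ 0.5532 -0.1877  0.2477] F [0.84 0.73 0.5 ] q [-0.39  0.05  1.28  0.    1.82 -0.48]
units of 2cm in tool axes [-0.029  1.754 -1.621]
[[ 0.     0.995  0.097]
 [ 0.002  0.097 -0.995]
 [-1.     0.001 -0.002]]
sr [349.  156.2]
st [ 361.  -134.4]
stop [352.1  75.5]
mid [356.5 -20.3]
tip [313.1 263.9]
```

View pics/w2.png

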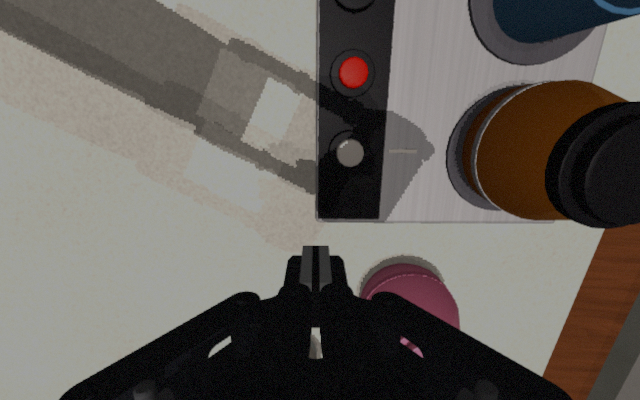

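The wrist picture shows the right white button at (350,153), just ahead of the brown pot's plate, and the red button at (353,72). Both match the predictions to about 2 mm.

carry_out(
  deltas=[
    {"dx": 0, "dy": 0.9, "dz": -0.83, "wx": 0, "wy": 0, "wz": 0, "grip": 0},
    {"dx": 0, "dy": 0.88, "dz": -0.83, "wx": 0, "wy": 0, "wz": 0, "grip": 0},
    {"dx": 1, "dy": 0, "dz": 0, "wx": 0, "wy": 0, "wz": 0, "grip": 0},
    {"dx": 1, "dy": 0, "dz": 0, "wx": 0, "wy": 0, "wz": 0, "grip": 0},
    {"dx": 1, "dy": 0, "dz": 0, "wx": 0, "wy": 0, "wz": 0, "grip": 0},
    {"dx": 1, "dy": 0, "dz": 0, "wx": 0, "wy": 0, "wz": 0, "grip": 0},
    {"dx": 1, "dy": 0, "dz": 0, "wx": 0, "wy": 0, "wz": 0, "grip": 0},
    {"dx": 0, "dy": 0, "dz": 0, "wx": 0, "wy": 0, "wz": 0, "grip": 0},
  ],
)

```text
clock: 5.35
eef_pos: [0.5809, -0.1545, 0.1431]
tcp_rot: [1.139, 1.259, -1.145]
contact_force: [-1.1, -0.3, -1.3]
grip_width: -0.0003
```

```bash
python3 go.py .5855 -.151 .1; python3 wl.py pics/w3.png
```

```text
clk 5.35 pos [ 0.5809 -0.1545  0.1431] F [-1.15 -0.26 -1.34] q [-0.32  0.11  1.4  -0.    1.64 -0.41]
units of 2cm in tool axes [ 2.152  0.262 -0.148]
[[-0.008  0.996  0.093]
 [ 0.002  0.093 -0.996]
 [-1.    -0.008 -0.003]]
sr [320.5 223.3]
st [ 324.1 -219. ]
stop [321.1 111.9]
mid [322.9 -31.2]
tip [313.3 264. ]
```

View pics/w3.png

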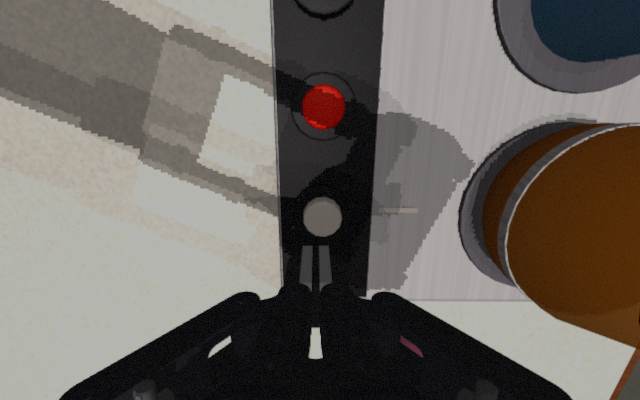

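carry_out(
  deltas=[
    {"dx": 0.9, "dy": 0, "dz": 0, "wx": 0, "wy": 0, "wz": 0, "grip": 0},
    {"dx": 0.9, "dy": 0, "dz": 0, "wx": 0, "wy": 0, "wz": 0, "grip": 0},
    {"dx": 0, "dy": 0, "dz": 0, "wx": 0, "wy": 0, "wz": 0, "grip": 0},
    {"dx": 0, "dy": 0, "dz": 0, "wx": 0, "wy": 0, "wz": 0, "grip": 0},
  ],
)

```text
clock: 5.73
eef_pos: [0.5832, -0.1546, 0.1131]
tcp_rot: [1.14, 1.252, -1.141]
contact_force: [-0.4, -0.1, 0.3]
grip_width: -0.0002
```

```bash
python3 go.py .586 -.150 .09; python3 wl.py pics/w4.png
```

```text
clk 5.7333 pos [ 0.5832 -0.1546  0.1131] F [-0.39 -0.05  0.33] q [-0.32  0.12  1.44 -0.    1.58 -0.41]
units of 2cm in tool axes [ 1.153  0.163 -0.217]
[[-0.     0.996  0.093]
 [-0.     0.093 -0.996]
 [-1.    -0.    -0.   ]]
sr [316.7 241.1]
st [ 319.4 -304.4]
stop [317.  112.1]
mid [318.6 -61.5]
tip [313.1 263.9]
```

View pics/w4.png

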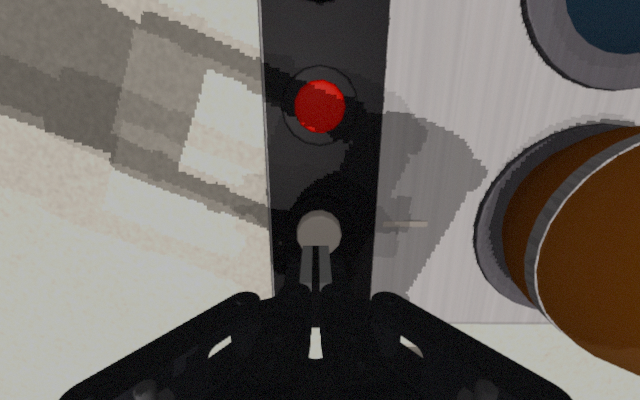

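carry_out(
  deltas=[
    {"dx": 0.5, "dy": 0.16, "dz": -0.22, "wx": 0, "wy": 0, "wz": 0, "grip": 0},
    {"dx": 0.5, "dy": 0, "dz": 0, "wx": 0, "wy": 0, "wz": 0, "grip": 0},
    {"dx": 0, "dy": 0, "dz": 0, "wx": 0, "wy": 0, "wz": 0, "grip": 0},
    {"dx": 0, "dy": 0, "dz": 0, "wx": 0, "wy": 0, "wz": 0, "grip": 0},
  ],
)

```text
clock: 6.12
eef_pos: [0.5857, -0.1493, 0.0912]
tcp_rot: [1.139, 1.254, -1.141]
contact_force: [0.1, 0.1, -0.0]
grip_width: -0.0001
```

carry_out(
  deltas=[
    {"dx": 0.1, "dy": 0, "dz": 0, "wx": 0, "wy": 0, "wz": 0, "grip": 0},
    {"dx": 0.1, "dy": 0, "dz": 0, "wx": 0, "wy": 0, "wz": 0, "grip": 0},
    {"dx": 0, "dy": 0, "dz": 0, "wx": 0, "wy": 0, "wz": 0, "grip": 0},
    {"dx": 0, "dy": 0, "dz": 0, "wx": 0, "wy": 0, "wz": 0, "grip": 0},
  ],
)

```text
clock: 6.45
eef_pos: [0.5864, -0.1497, 0.0888]
tcp_rot: [1.14, 1.251, -1.14]
contact_force: [0.3, -0.0, 1.7]
grip_width: -0.0003
```

Contact is just starting, at 1.7 N. I'll continue in small steps.

carry_out(
  deltas=[
    {"dx": 0.1, "dy": 0, "dz": 0, "wx": 0, "wy": 0, "wz": 0, "grip": 0},
    {"dx": 0.1, "dy": 0, "dz": 0, "wx": 0, "wy": 0, "wz": 0, "grip": 0},
    {"dx": 0, "dy": 0, "dz": 0, "wx": 0, "wy": 0, "wz": 0, "grip": 0},
    {"dx": 0, "dy": 0, "dz": 0, "wx": 0, "wy": 0, "wz": 0, "grip": 0},
  ],
)

```text
clock: 6.78
eef_pos: [0.5865, -0.1497, 0.0848]
tcp_rot: [1.14, 1.251, -1.139]
contact_force: [0.4, 0.2, 3.7]
grip_width: 0.0002
```

```bash
python3 go.py .586 -.150 .083
```

```text
clk 6.7833 pos [ 0.5865 -0.1497  0.0848] F [0.36 0.23 3.73] q [-0.31  0.13  1.48  0.    1.53 -0.4 ]
units of 2cm in tool axes [ 0.09  -0.026  0.014]
[[ 0.001  0.996  0.093]
 [-0.     0.093 -0.996]
 [-1.     0.001  0.   ]]
```

carry_out(
  deltas=[
    {"dx": 0.05, "dy": 0, "dz": 0, "wx": 0, "wy": 0, "wz": 0, "grip": 0},
    {"dx": 0.05, "dy": 0, "dz": 0, "wx": 0, "wy": 0, "wz": 0, "grip": 0},
    {"dx": 0, "dy": 0, "dz": 0, "wx": 0, "wy": 0, "wz": 0, "grip": 0},
    {"dx": 0, "dy": 0, "dz": 0, "wx": 0, "wy": 0, "wz": 0, "grip": 0},
  ],
)

```text
clock: 7.12
eef_pos: [0.5865, -0.1497, 0.0831]
tcp_rot: [1.14, 1.251, -1.139]
contact_force: [-1.0, -0.0, 6.5]
grip_width: 0.0003
```

carry_out(
  deltas=[
    {"dx": 0.03, "dy": 0, "dz": 0, "wx": 0, "wy": 0, "wz": 0, "grip": 0},
    {"dx": 0, "dy": 0, "dz": 0, "wx": 0, "wy": 0, "wz": 0, "grip": 0},
    {"dx": 0, "dy": 0, "dz": 0, "wx": 0, "wy": 0, "wz": 0, "grip": 0},
  ],
)

```text
clock: 7.37
eef_pos: [0.5865, -0.1497, 0.083]
tcp_rot: [1.14, 1.251, -1.139]
contact_force: [-0.7, 0.8, 8.2]
grip_width: -0.0002
```

The button has bottomed out: z stays at 0.083 while the force rises past 5 N. I'll lift off and cross to the green button.

carry_out(
  deltas=[
    {"dx": -0.3, "dy": 0, "dz": 0, "wx": 0, "wy": 0, "wz": 0, "grip": 0},
    {"dx": -0.8, "dy": 0, "dz": 0, "wx": 0, "wy": 0, "wz": 0, "grip": 0},
    {"dx": -1, "dy": 0, "dz": 0, "wx": 0, "wy": 0, "wz": 0, "grip": 0},
    {"dx": -1, "dy": 0, "dz": 0, "wx": 0, "wy": 0, "wz": 0, "grip": 0},
    {"dx": 0, "dy": 0, "dz": 0, "wx": 0, "wy": 0, "wz": 0, "grip": 0},
    {"dx": 0, "dy": 0, "dz": 0, "wx": 0, "wy": 0, "wz": 0, "grip": 0},
  ],
)

```text
clock: 7.87
eef_pos: [0.5865, -0.1497, 0.1444]
tcp_rot: [1.14, 1.251, -1.139]
contact_force: [0.2, 0.7, 0.0]
grip_width: 0.0001
```

```bash
python3 go.py .565 .0735 .11
```

```text
clk 7.8667 pos [ 0.5865 -0.1497  0.1444] F [0.22 0.72 0.02] q [-0.31  0.11  1.4  -0.    1.64 -0.4 ]
units of 2cm in tool axes [  1.711  -0.031 -11.214]
[[ 0.001  0.996  0.093]
 [-0.001  0.093 -0.996]
 [-1.     0.001  0.001]]
```

carry_out(
  deltas=[
    {"dx": 0, "dy": 0, "dz": -0.8, "wx": 0, "wy": 0, "wz": 0, "grip": 0},
    {"dx": 0, "dy": 0, "dz": -0.8, "wx": 0, "wy": 0, "wz": 0, "grip": 0},
    {"dx": 0, "dy": 0, "dz": -0.8, "wx": 0, "wy": 0, "wz": 0, "grip": 0},
    {"dx": 0, "dy": 0, "dz": -0.8, "wx": 0, "wy": 0, "wz": 0, "grip": 0},
    {"dx": 0, "dy": 0, "dz": -0.8, "wx": 0, "wy": 0, "wz": 0, "grip": 0},
    {"dx": 0, "dy": 0, "dz": -0.8, "wx": 0, "wy": 0, "wz": 0, "grip": 0},
    {"dx": 0, "dy": 0, "dz": -0.8, "wx": 0, "wy": 0, "wz": 0, "grip": 0},
    {"dx": 0, "dy": 0, "dz": 0, "wx": 0, "wy": 0, "wz": 0, "grip": 0},
  ],
)

```text
clock: 8.53
eef_pos: [0.5745, -0.0345, 0.1414]
tcp_rot: [1.138, 1.258, -1.139]
contact_force: [0.1, 0.4, 0.3]
grip_width: 0.0002
```

carry_out(
  deltas=[
    {"dx": 0, "dy": 0, "dz": -0.8, "wx": 0, "wy": 0, "wz": 0, "grip": 0},
    {"dx": 0, "dy": 0, "dz": -0.8, "wx": 0, "wy": 0, "wz": 0, "grip": 0},
    {"dx": 0, "dy": 0, "dz": -0.8, "wx": 0, "wy": 0, "wz": 0, "grip": 0},
    {"dx": 0, "dy": 0, "dz": -0.8, "wx": 0, "wy": 0, "wz": 0, "grip": 0},
    {"dx": 0, "dy": 0, "dz": -0.8, "wx": 0, "wy": 0, "wz": 0, "grip": 0},
    {"dx": 0, "dy": 0, "dz": -0.8, "wx": 0, "wy": 0, "wz": 0, "grip": 0},
    {"dx": 0, "dy": 0, "dz": -0.8, "wx": 0, "wy": 0, "wz": 0, "grip": 0},
    {"dx": 0, "dy": 0, "dz": 0, "wx": 0, "wy": 0, "wz": 0, "grip": 0},
  ],
)

```text
clock: 9.2
eef_pos: [0.5642, 0.0758, 0.142]
tcp_rot: [1.138, 1.256, -1.14]
contact_force: [0.6, 0.2, -0.3]
grip_width: -0.0002
```

```bash
python3 go.py .565 .0735 .11;python3 wl.py pics/w5.png
```

```text
clk 9.2 pos [0.5642 0.0758 0.142 ] F [ 0.55  0.23 -0.34] q [ 0.07  0.02  1.5   0.    1.63 -0.02]
units of 2cm in tool axes [1.598 0.034 0.121]
[[-0.003  0.995  0.096]
 [ 0.001  0.096 -0.995]
 [-1.    -0.003 -0.001]]
sr [312.7 454.1]
st [313.7 231.6]
stop [312.8 393.3]
mid [313.5 320.1]
tip [313.2 263.9]
```

View pics/w5.png

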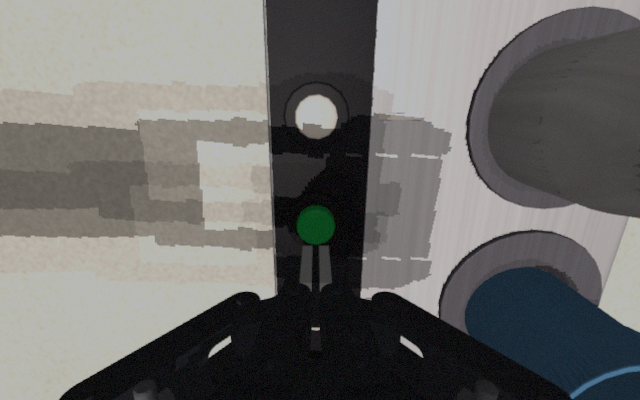

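Green is at (316,225), directly under the tips, with the left white button beyond it at (316,116).

carry_out(
  deltas=[
    {"dx": 0.8, "dy": 0.06, "dz": 0.08, "wx": 0, "wy": 0, "wz": 0, "grip": 0},
    {"dx": 0.8, "dy": 0, "dz": 0, "wx": 0, "wy": 0, "wz": 0, "grip": 0},
    {"dx": 0.5, "dy": 0, "dz": 0, "wx": 0, "wy": 0, "wz": 0, "grip": 0},
    {"dx": 0.3, "dy": 0, "dz": 0, "wx": 0, "wy": 0, "wz": 0, "grip": 0},
    {"dx": 0, "dy": 0, "dz": 0, "wx": 0, "wy": 0, "wz": 0, "grip": 0},
    {"dx": 0, "dy": 0, "dz": 0, "wx": 0, "wy": 0, "wz": 0, "grip": 0},
  ],
)

```text
clock: 9.75
eef_pos: [0.5665, 0.0715, 0.0955]
tcp_rot: [1.14, 1.252, -1.141]
contact_force: [-0.4, 0.9, 0.5]
grip_width: -0.0002
```

carry_out(
  deltas=[
    {"dx": 0.1, "dy": 0, "dz": -0.1, "wx": 0, "wy": 0, "wz": 0, "grip": 0},
    {"dx": 0.1, "dy": 0, "dz": 0, "wx": 0, "wy": 0, "wz": 0, "grip": 0},
    {"dx": 0.1, "dy": 0, "dz": 0, "wx": 0, "wy": 0, "wz": 0, "grip": 0},
    {"dx": 0, "dy": 0, "dz": 0, "wx": 0, "wy": 0, "wz": 0, "grip": 0},
    {"dx": 0, "dy": 0, "dz": 0, "wx": 0, "wy": 0, "wz": 0, "grip": 0},
  ],
)

```text
clock: 10.17
eef_pos: [0.5664, 0.074, 0.0897]
tcp_rot: [1.14, 1.252, -1.14]
contact_force: [0.2, 0.5, -0.8]
grip_width: -0.0001
```

carry_out(
  deltas=[
    {"dx": 0.1, "dy": 0, "dz": 0, "wx": 0, "wy": 0, "wz": 0, "grip": 0},
    {"dx": 0.1, "dy": 0, "dz": 0, "wx": 0, "wy": 0, "wz": 0, "grip": 0},
    {"dx": 0, "dy": 0, "dz": 0, "wx": 0, "wy": 0, "wz": 0, "grip": 0},
    {"dx": 0, "dy": 0, "dz": 0, "wx": 0, "wy": 0, "wz": 0, "grip": 0},
  ],
)

```text
clock: 10.5
eef_pos: [0.5667, 0.074, 0.0861]
tcp_rot: [1.14, 1.251, -1.139]
contact_force: [-0.0, -0.6, 2.4]
grip_width: 0.0003
```

carry_out(
  deltas=[
    {"dx": 0.1, "dy": 0, "dz": 0, "wx": 0, "wy": 0, "wz": 0, "grip": 0},
    {"dx": 0.07, "dy": 0, "dz": 0, "wx": 0, "wy": 0, "wz": 0, "grip": 0},
    {"dx": 0, "dy": 0, "dz": 0, "wx": 0, "wy": 0, "wz": 0, "grip": 0},
    {"dx": 0, "dy": 0, "dz": 0, "wx": 0, "wy": 0, "wz": 0, "grip": 0},
  ],
)

```text
clock: 10.83
eef_pos: [0.5667, 0.074, 0.083]
tcp_rot: [1.141, 1.251, -1.139]
contact_force: [-1.7, -0.1, 6.0]
grip_width: 0.0001
```

carry_out(
  deltas=[
    {"dx": 0.03, "dy": 0, "dz": 0, "wx": 0, "wy": 0, "wz": 0, "grip": 0},
    {"dx": 0, "dy": 0, "dz": 0, "wx": 0, "wy": 0, "wz": 0, "grip": 0},
    {"dx": 0, "dy": 0, "dz": 0, "wx": 0, "wy": 0, "wz": 0, "grip": 0},
  ],
)

```text
clock: 11.08
eef_pos: [0.5667, 0.074, 0.083]
tcp_rot: [1.141, 1.251, -1.139]
contact_force: [-2.2, 0.4, 8.0]
grip_width: -0.0002
```

carry_out(
  deltas=[
    {"dx": -0.3, "dy": 0, "dz": 0, "wx": 0, "wy": 0, "wz": 0, "grip": 0},
    {"dx": -0.8, "dy": 0, "dz": 0, "wx": 0, "wy": 0, "wz": 0, "grip": 0},
    {"dx": -1, "dy": 0, "dz": 0, "wx": 0, "wy": 0, "wz": 0, "grip": 0},
    {"dx": -1, "dy": 0, "dz": 0, "wx": 0, "wy": 0, "wz": 0, "grip": 0},
    {"dx": -1, "dy": -0.5, "dz": 0, "wx": 0, "wy": 0, "wz": 0, "grip": 0},
    {"dx": -1, "dy": -0.5, "dz": 0, "wx": 0, "wy": 0, "wz": 0, "grip": 0},
    {"dx": -1, "dy": -0.5, "dz": 0, "wx": 0, "wy": 0, "wz": 0, "grip": 0},
    {"dx": 0, "dy": 0, "dz": 0, "wx": 0, "wy": 0, "wz": 0, "grip": 0},
  ],
)

```text
clock: 11.75
eef_pos: [0.5368, 0.0712, 0.2085]
tcp_rot: [1.143, 1.247, -1.135]
contact_force: [0.2, 0.0, 1.7]
grip_width: -0.0001
```

carry_out(
  deltas=[
    {"dx": 0, "dy": -1, "dz": 0, "wx": 0, "wy": 0, "wz": 0, "grip": 0},
    {"dx": 0, "dy": -1, "dz": 0, "wx": 0, "wy": 0, "wz": 0, "grip": 0},
    {"dx": 0, "dy": -1, "dz": 0, "wx": 0, "wy": 0, "wz": 0, "grip": 0},
    {"dx": 0, "dy": -1, "dz": 0, "wx": 0, "wy": 0, "wz": 0, "grip": 0},
    {"dx": 0, "dy": 0, "dz": 0, "wx": 0, "wy": 0, "wz": 0, "grip": 0},
    {"dx": 0, "dy": 0, "dz": 0, "wx": 0, "wy": 0, "wz": 0, "grip": 0},
    {"dx": 0, "dy": 0, "dz": 0, "wx": 0, "wy": 0, "wz": 0, "grip": 0},
  ],
)

```text
clock: 12.33
eef_pos: [0.4572, 0.0637, 0.203]
tcp_rot: [1.14, 1.252, -1.14]
contact_force: [0.2, 0.0, 0.4]
grip_width: -0.0
```

```bash
python3 go.py .5 .07 .2;python3 - <<'E'
from bench import imaging
import cv2,pickle,numpy as np
for n in("side","top"):
    s=imaging.snapshot(n);o=pickle.load(open(n+".pkl","rb"))
    cv2.imwrite(f"pics/{n}9.png",np.vstack([s["pixels"][90:290,180:500],o["pixels"][90:290,180:500]])[:,:,::-1])
E
```

```text
clk 12.3333 pos [0.4572 0.0637 0.203 ] F [0.22 0.   0.37] q [ 0.06 -0.29  1.67 -0.    1.76 -0.03]
units of 2cm in tool axes [ 0.148  2.158 -0.114]
[[-0.     0.996  0.093]
 [-0.     0.093 -0.996]
 [-1.    -0.    -0.   ]]
```

View pics/side9.png

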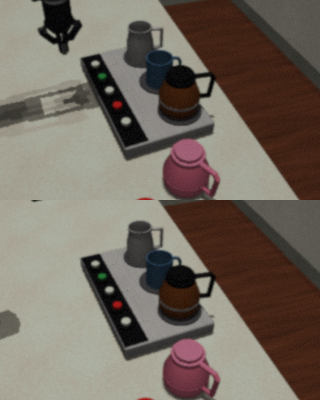

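View pics/top9.png

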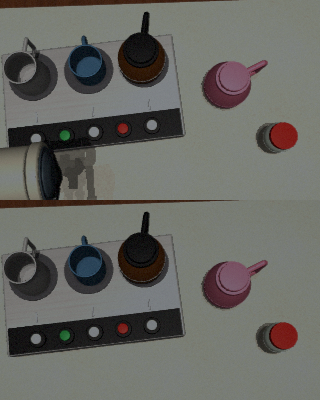

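The before and after pictures show nothing moved. All five buttons are visible and up, and the arm is clear of the warmer and still. I'm handing the job in.

```bash
python3 -c "
from bench import robot
print(robot.job_done())"
```

```text
the job is handed in; nothing more can be done
None
```

I pressed the right-hand white button, in front of the plate the brown pot stands on, and let it come back up. Then I pressed the green start button the same way, drew back and handed the job in at about 12.5 s. No verdict was reported.

- **Presses:** I pressed with the gripper shut. Both buttons stopped at TCP z = 0.083 m, the expected full-down height, with about 8 N at the end of each press (limit 30 N).
- **Last checks:** in the final side and top pictures, the pot, jug, mug, jar and pink look-alike show no visible movement from the first ones. All five buttons look up. The arm is clear of everything, with contact force about 0.4 N.
- **Disagreements:** the three cameras differed by about 3–5 mm in the buttons' sideways position. I aimed between them, and both presses landed on their buttons. My first two move calls were refused because I had left out some keys; nothing moved.

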